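Close the shiitake tins with their own lids

ROBOT

A 7-joint arm with a two-finger parallel gripper is mounted at the origin on the work surface. World frame = base frame: x ahead of the robot, y to its left, z up, the work surface at z = 0. Lengths are in mm, angles in rad, forces in N, time in s.
With the tool pointing down it reaches from about 425 to 950 mm from the base axis. Payload 4.7 kg.
Tool frame: the origin (TCP) lies at the very end of the fingers, on their centre line; the grasp point (between the pads) lies 19 mm behind it; x points along the fingers, y is the direction in which the jaws open and shut, and the axes are right-handed (so a half turn about x gives the same grasp; the last joint's range is limited). The gripper opens to 87 mm and grips with 3 to 60 N. Pads are 19 mm wide; open, the fingers measure 117 mm over their backs; the gripper's body (75 mm by 190 mm) begins 51 mm behind the grasp point.
Start: joints at [-1.318, 0.469, -0.049, 1.532, 0.024, 1.141, -0.082], TCP at [187.666, 648.406, 222.573] pointing down, gripper open.
Joint ranges: [-2.59, 2.59], [-0.33, 1.99], [-1.39, 1.29], [0.1, 2.45], [-1.04, 4.18], [0.21, 1.99], [-2.66, 2.66]. Speed limits (rad/s): [2.57, 2.57, 3.14, 3.14, 3.14, 3.14, 3.14].

INTERFACE

Orientations are given as a unit quaternion [w, x, y, z].
In Python, from cell import r, effector, inverse_kinematics, optics gives the robot as it stands. Calls block until the motion is done:
- r.reach(position, orientation): joint-space move of the TCP to a pose.
- r.line_to(position, rotation=None, velocity=150): straight line of the TCP; rotation=None keeps the orientation; velocity is the mean speed in mm/s.
- r.move_j(angles): joint-space move.
- effector.set_gripper(opening): finger opening in mm; the grip force is fixed at half the most; returns when the fingers have stopped.
- r.dwell(seconds).
- inverse_kinematics(position, orientation): joint angles nearest the present ones, or None.
- optics.snapshot(name): name is "scene" or "top" or "wrist"; returns the picture (400x640x3 uint8, red, green, blue); there is no depth.
- optics.get_calibration(name): a dict with "fx", "fy", "cx", "cy" (pixels), "cam_to_world" (4x4, takes a point from camera to world coordinates). Camera axes: x right, y up, looking along -z (the intrinsics and any distortion apply to the point x, -y, -z); pixel columns grow to the right and rows downward; lengths in mm; the calibration is good to about 2 mm. The wrist camera is an equidistant fisheye: a pixel r from the principal point sees the ray r / f radians off the axis. A picture is of the moment at which its call begins: read the wrist's pose just before it. get_calibration takes no time and is no camera call; for the wrist camera it gives the pose at the moment of the call.
A pose or a line that the arm cannot do raises r.IKError and nothing moves.
- r.job_done(): hands the job in, once; it reports no verdict.
Readings, each from a call of its own:
- r.read_clock(): time.
- r.read_joint_positions(): joint angles.
- r.read_joint_vel(): joint speeds.
- r.read_joint_efforts(): joint torques, N m.
- r.read_tool_pos(): TCP position.
- r.read_ee_rot(): TCP orientation.
- r.read_ft_force(): force on the tool from outside, world axes, zero at the start.
- r.read_wrist_torque(): the same for the moment, N m.
- r.read_grip_width(): finger opening in mm.
Only numpy, scipy, OpenCV 4.12 (cv2) and the standard library are available. Lean on these libraries where they do the work, as an engineer would, in place of code of your own. Each camera call takes 0.05 s, during which the arm holds its last target. There are 200 camera calls.

TASK

Two open tins of picked shiitake, one round and one square, stand on the packing bench with their lids lying about loose. Put the round lid on the round tin and the square lid on the square tin, each sitting flat with its plug inside the mouth and the square one lined up with its tin's sides, without shoving the tins from where they stand. The smaller third lid, also round, belongs to neither.

Things in the scene. Friction and masses are not known exactly. Their poses are not given: they have to be found in the camera images.
- round_lid_knob (a point): Round lid: aluminium disc 104 mm in diameter; on its axis a black knob 24 mm in diameter, 32 mm tall, and below a round plug 70 mm in diameter, 10 mm deep. Lies on its plug: plate 10 to 15 mm, knob 15 to 47 mm above the table. Point: the knob's centre, 31 mm above the table, 21 mm above the plate's underside (so 21 mm over the tin's rim when seated). z up. 0.12 kg.
- square_lid_knob (a point): Square lid: aluminium plate 104 x 104 mm; on its axis a black knob 24 mm in diameter, 32 mm tall, and below a round plug 70 mm in diameter, 10 mm deep. Lies on its plug: plate 10 to 15 mm, knob 15 to 47 mm above the table. Point: the knob's centre, 31 mm above the table, 21 mm above the plate's underside (so 21 mm over the tin's rim when seated). z up. 0.12 kg. x, y along its sides.
- round_tin_mouth (a point): Mouth of the round tin: 90 mm outer and 84 mm inner diameter, 55 mm tall, steel, loose on the table, 0.6 kg, part filled with mushrooms. Point: centre of the mouth, level with the rim, 55 mm above the table. z up. The plug enters with 7 mm play all round.
- square_tin_mouth (a point): Mouth of the square tin: 90 x 90 mm outside and 84 x 84 mm inside, 55 mm tall, steel, loose on the table, 0.6 kg, part filled with mushrooms. Point: centre of the mouth, level with the rim, 55 mm above the table. z up. The plug enters with 7 mm play all round. x and y are parallel to its sides.
Not all that is in view belongs to the job. Leave any blue or turquoise look-alike of the part that bears round_lid_knob alone. What is shaped like the part that bears round_tin_mouth but blue or purple is not meant.

How it is judged:
By the outcome, as a careful person would: the job done as asked, in the order asked, and still so for the second after the job is handed in, with the robot touching nothing.
It also fails if it takes over 61 s, if anything falls off the work surface, if the arm or the gripper's body presses on something with over 40 N, if the wrist force passes 120 N, or if a joint passes its speed limit or range.

## Working session

There is one attempt and no reset: what is moved stays moved. The work goes in short steps, each a Python script; the robot and the scene stay as the last script left them, time stands still between calls to the robot, and variables do not carry over. Pictures are saved under pics/ and viewed, about 8 in all and at most 12, crops included, and the job is handed in when it is done.

```bash
ls; mkdir -p pics; python3 - <<'E'
from cell import r, effector, inverse_kinematics, optics
import cv2, numpy as np
for n in ("scene","top"):
    im=optics.snapshot(n); cv2.imwrite(f"pics/{n}0.png",im[:,:,::-1])
    c=optics.get_calibration(n); print(n,{k:(np.round(v,3).tolist() if k=="cam_to_world" else v) for k,v in c.items()})
print(r.read_clock(), r.read_tool_pos(), r.read_ee_rot())
E
```

```text
pics
scene {'fx': 466.3740149235066, 'fy': 466.3740149235066, 'cx': 322.084688647395, 'cy': 198.7929678244853, 'cam_to_world': [[-0.546, -0.548, 0.634, 1147.701], [0.838, -0.374, 0.398, 335.801], [0.019, 0.748, 0.663, 761.863], [0.0, 0.0, 0.0, 1.0]]}
top {'fx': 404.5861036960111, 'fy': 404.5861036960111, 'cx': 323.09943567656006, 'cy': 198.99880899351822, 'cam_to_world': [[-0.012, 0.986, -0.164, 337.377], [-1.0, -0.012, 0.002, -50.098], [-0.0, 0.164, 0.986, 1006.082], [0.0, 0.0, 0.0, 1.0]]}
0.1 [187.54688339 647.86502677 221.60506337] [ 0.70004515  0.09865889  0.70016043 -0.09989286]
```

View pics/top0.png

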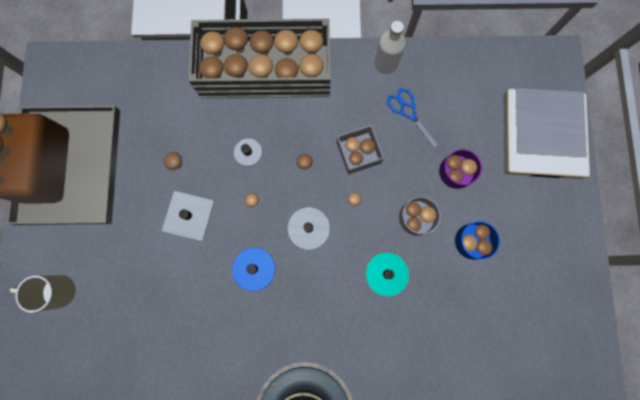

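View pics/scene0.png

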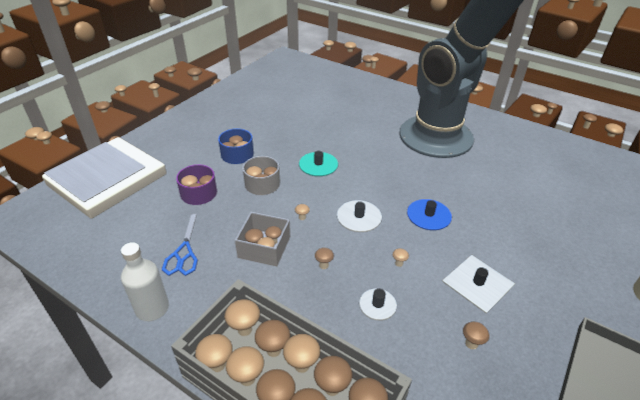

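Candidates in the top view:
- **Round lid:** large grey disc (308,228). Not meant: small grey disc (247,152), blue (253,270), turquoise (388,274).
- **Square lid:** (188,215).
- **Round tin:** grey (420,215). Not meant: purple (461,168), blue (477,240).
- **Square tin:** (359,149).

Next I'll measure these by masks and cast rays.

```bash
cat > h.py <<'E'
import numpy as np, cv2
def ray(c,uv,fish=False):
    p=np.array([(uv[0]-c["cx"])/c["fx"],(uv[1]-c["cy"])/c["fy"]])
    if fish:
        t=np.hypot(*p); s=np.sin(t)/t if t>1e-9 else 1.
        d=np.array([p[0]*s,p[1]*s,np.cos(t)])
    else: d=np.array([p[0],p[1],1.])
    M=np.array(c["cam_to_world"]); return M[:3,3],M[:3,:3]@(d*[1,-1,-1])
def onz(c,uv,z,fish=False):
    o,d=ray(c,uv,fish); return (o+d*(z-o[2])/d[2])[:2]
def proj(c,P,fish=False):
    M=np.array(c["cam_to_world"]); q=M[:3,:3].T@(np.asarray(P)-M[:3,3])*[1,-1,-1]
    if fish:
        rr=np.hypot(q[0],q[1]); k=np.arctan2(rr,q[2])/max(rr,1e-9); q=np.array([q[0]*k,q[1]*k,1])
    return np.array([c["cx"]+c["fx"]*q[0]/q[2],c["cy"]+c["fy"]*q[1]/q[2]])
E
python3 - <<'E'
from cell import optics
from h import *
im=cv2.imread("pics/top0.png"); c=optics.get_calibration("top")
hsv=cv2.cvtColor(im,cv2.COLOR_BGR2HSV)
def blob(m,seed):
    n,l=cv2.connectedComponents(m.astype(np.uint8)); y,x=np.nonzero(l); i=np.argmin((x-seed[0])**2+(y-seed[1])**2)
    b=(l==l[y[i],x[i]]).astype(np.uint8); ct,_=cv2.findContours(b,cv2.RETR_EXTERNAL,2); return max(ct,key=cv2.contourArea)
for name,s in dict(round=(300,215),square=(180,205),small=(240,145)).items():
    ct=blob((hsv[...,2]>125)&(hsv[...,1]<60),s)
    w=np.array([onz(c,p[0],15) for p in ct],np.float32)
    print(name,cv2.minEnclosingCircle(w),cv2.minAreaRect(w))
for name,u in dict(rt=(420,216),st=(360,149)).items(): print(name,onz(c,u,55))
a=im[90:290,140:520]; cv2.imwrite("pics/crop.png",cv2.resize(a,None,fx=2.1,fy=2.1,interpolation=cv2.INTER_CUBIC))
# scene check of knobs: predicted pixel
E
```

```text
round ((551.6500854492188, -80.97740936279297), 522.9239501953125) ((566.051025390625, -92.53997802734375), (683.1023559570312, 1011.89990234375), 0.30820703506469727)
square ((551.6500854492188, -80.97740936279297), 522.9239501953125) ((566.051025390625, -92.53997802734375), (683.1023559570312, 1011.89990234375), 0.30820703506469727)
small ((551.6500854492188, -80.97740936279297), 522.9239501953125) ((566.051025390625, -92.53997802734375), (683.1023559570312, 1011.89990234375), 0.30820703506469727)
rt [ 451.9940844  -280.72640003]
st [ 617.73204833 -143.14119518]
```

View pics/crop.png

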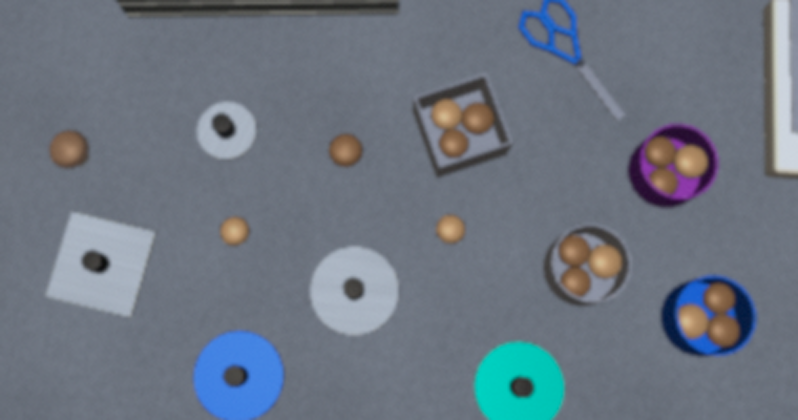

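The crop confirms the choice: round lid (308,228), square lid (188,215), round tin (420,215) and square tin (359,149). Next I'll measure the lids and take closer wrist views on the way.

```bash
cat >> h.py <<'E'
from scipy.spatial.transform import Rotation as Ro
def quat(psi):
    c,s=np.cos(psi),np.sin(psi)
    q=Ro.from_matrix(np.array([[0,c,s],[0,s,-c],[-1,0,0]])).as_quat(); return q[[3,0,1,2]]
def blob(m,seed):
    n,l=cv2.connectedComponents(m.astype(np.uint8)); y,x=np.nonzero(l); i=np.argmin((x-seed[0])**2+(y-seed[1])**2)
    b=(l==l[y[i],x[i]]).astype(np.uint8); ct,_=cv2.findContours(b,cv2.RETR_EXTERNAL,cv2.CHAIN_APPROX_NONE); return max(ct,key=cv2.contourArea)
E
python3 - <<'E'
from cell import r,optics,inverse_kinematics
from h import *
im=cv2.imread("pics/top0.png"); c=optics.get_calibration("top")
hsv=cv2.cvtColor(im,cv2.COLOR_BGR2HSV); print([hsv[p[1],p[0]].tolist() for p in [(300,215),(180,205),(330,250),(350,220)]])
L={}
for name,s in dict(round=(300,215),square=(180,205),small=(240,145)).items():
    ct=blob(hsv[...,2]>140,s)
    w=np.array([onz(c,p[0],15) for p in ct],np.float32)
    print(name,len(ct),cv2.minEnclosingCircle(w),cv2.minAreaRect(w)); L[name]=cv2.minEnclosingCircle(w)[0]
def look(n,x,y):
    psi=np.arctan2(y,x)
    j=inverse_kinematics([x,y,230],quat(psi)); print(n,np.round(j,2))
    r.reach([x,y,230],quat(psi)); r.dwell(.15)
    cc=optics.get_calibration("wrist"); im=optics.snapshot("wrist")
    np.save(f"pics/{n}.npy",dict(cc)); cv2.imwrite(f"pics/{n}.png",im[:,:,::-1])
    print(r.read_clock(),r.read_tool_pos(),np.round(cc["cam_to_world"],2).tolist(),cc["fx"],cc["cx"],cc["cy"])
look("w_sl",*L["square"]); look("w_st",617,-143); look("w_rt",452,-280); look("w_rl",*L["round"])
ims=[cv2.imread(f"pics/{n}.png") for n in("w_sl","w_st","w_rt","w_rl")]
m=np.vstack([np.hstack(ims[:2]),np.hstack(ims[2:])]); cv2.imwrite("pics/mos.png",cv2.resize(m,(800,500),interpolation=cv2.INTER_AREA))
E
```

```text
[[107, 30, 196], [107, 30, 193], [109, 37, 131], [109, 38, 128]]
round 121 ((430.757080078125, -14.725418090820312), 53.42386245727539) ((430.8720397949219, -14.054969787597656), (103.21163940429688, 103.25983428955078), 89.32321166992188)
square 159 ((466.30938720703125, 283.8431396484375), 72.41796112060547) ((465.75091552734375, 283.7890625), (105.98356628417969, 106.82498168945312), 75.92691802978516)
small 80 ((627.3435668945312, 139.12100219726562), 37.4302864074707) ((626.5537109375, 139.24905395507812), (71.2904052734375, 70.70380401611328), 89.32312774658203)
w_sl [-0.84  0.25  0.27  1.85 -0.08  1.05 -0.  ]
1.9833 [465.87878339 284.85426911 229.83200234] [[0.85, -0.51, -0.13, 428.26], [0.52, 0.82, 0.22, 342.95], [-0.0, -0.25, 0.97, 392.85], [0.0, 0.0, 0.0, 1.0]] 309.70691628693146 317.07560487488416 197.19245552060232
w_st [-0.31  0.45  0.66  1.66 -0.29  1.14  0.2 ]
3.8417 [ 617.22936199 -141.58819713  229.95438533] [[0.97, 0.22, 0.06, 631.0], [-0.22, 0.94, 0.25, -75.2], [0.0, -0.25, 0.97, 392.98], [0.0, 0.0, 0.0, 1.0]] 309.70691628693146 317.07560487488416 197.19245552060232
w_rt [-0.19  0.28  0.82  1.9  -0.24  1.06  0.17]
4.9083 [ 453.60834002 -278.76714138  229.79102957] [[0.85, 0.51, 0.13, 488.24], [-0.52, 0.82, 0.22, -220.73], [0.0, -0.25, 0.97, 392.81], [0.0, 0.0, 0.0, 1.0]] 309.70691628693146 317.07560487488416 197.19245552060232
w_rl [-0.73  0.04  0.7   2.1  -0.03  1.01 -0.05]
6.1417 [431.07752367 -16.05067567 230.01585358] [[1.0, 0.04, 0.01, 432.04], [-0.04, 0.97, 0.25, 51.75], [0.0, -0.25, 0.97, 393.05], [0.0, 0.0, 0.0, 1.0]] 309.70691628693146 317.07560487488416 197.19245552060232
```

View pics/mos.png

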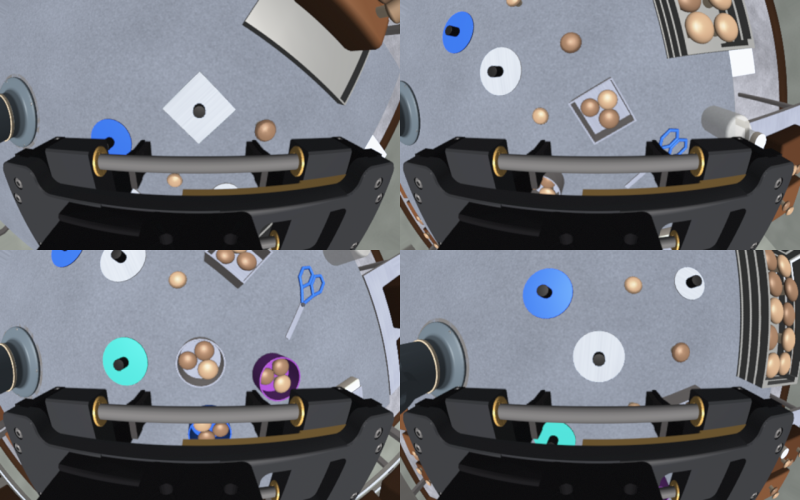

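Wrist views show each target clear of the fingers. In the mosaic they are: square lid (198,107), square tin (601,110), round tin (201,360) and round lid (598,357). Measuring them now.

```bash
python3 - <<'E'
from h import *
for n in ("w_sl","w_rl"):
    im=cv2.imread(f"pics/{n}.png"); c=np.load(f"pics/{n}.npy",allow_pickle=True).item(); g=cv2.cvtColor(im,cv2.COLOR_BGR2GRAY)
    ct=blob(g>205,(318,200 if n=="w_sl" else 190))
    w=np.array([onz(c,p[0],15,True) for p in ct],np.float32)
    k=cv2.moments(blob((g<60)&(np.arange(400)[:,None]<215),(318,172)))
    print(n,len(ct),cv2.minEnclosingCircle(w),cv2.minAreaRect(w),"knob",k["m10"]/k["m00"],k["m01"]/k["m00"],k["m00"],onz(c,(k["m10"]/k["m00"],k["m01"]/k["m00"]),38,True))
out=[]
for n in ("w_st","w_rt"):
    im=cv2.imread(f"pics/{n}.png"); a=im[115:235,260:380].copy()
    out.append(cv2.resize(a,(400,400),interpolation=cv2.INTER_CUBIC))
cv2.imwrite("pics/tins.png",np.hstack(out))
E
```

```text
w_sl 239 ((464.5139465332031, 285.0997619628906), 71.930419921875) ((465.33258056640625, 284.93310546875), (103.31950378417969, 103.49652099609375), 75.56453704833984) knob 317.98275862068965 169.06896551724137 29.0 [459.89672797 293.06594808]
w_rl 232 ((430.50244140625, -13.738029479980469), 51.706233978271484) ((430.3839111328125, -13.741050720214844), (101.12158203125, 101.24636840820312), 87.87828826904297) knob 317.75925925925924 165.66666666666666 27.0 [430.94897029  -3.6235188 ]
```

View pics/tins.png

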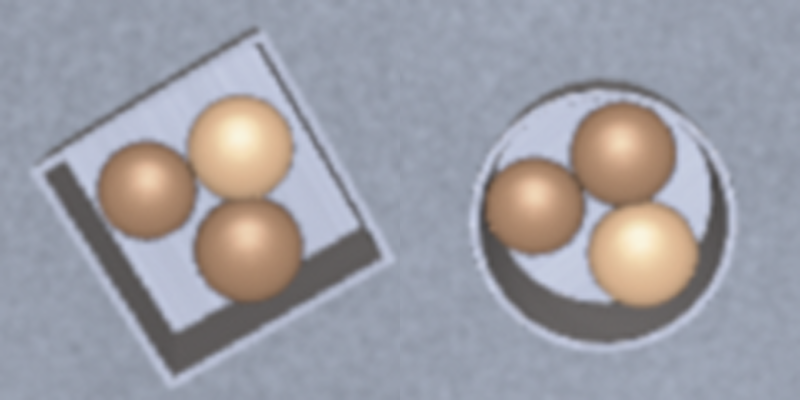

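Lids agree between the two views (within 2 mm). In the tin crops the light rim is clear: square corners at about (35,172), (262,38), (395,262), (175,385), and round centre about (604,218).

```bash
python3 - <<'E'
from h import *
for n in ("w_st","w_rt"):
    im=cv2.imread(f"pics/{n}.png"); c=np.load(f"pics/{n}.npy",allow_pickle=True).item(); g=cv2.cvtColor(im,cv2.COLOR_BGR2GRAY)
    a=g[115:235,260:380]; bg=np.median(g[115:130,260:300]); print(n,bg,a.max())
    for t in (15,20,25):
        m=np.zeros_like(g,bool); m[115:235,260:380]=a>bg+t
        n_,l,st,_=cv2.connectedComponentsWithStats(m.astype(np.uint8)); 
        ok=[i for i in range(1,n_) if st[i,4]>12]; y,x=np.nonzero(np.isin(l,ok))
        w=np.array([onz(c,p,55,True) for p in zip(x,y)],np.float32)
        print(t,len(x),cv2.minEnclosingCircle(w),cv2.minAreaRect(w))
c=np.load("pics/w_st.npy",allow_pickle=True).item()
P=np.array([onz(c,(260+(x-1.2)/3.333,115+(y-1.2)/3.333),55,True) for x,y in [(35,172),(262,36),(395,262),(175,385)]])
print(P.mean(0),np.linalg.norm(P-np.roll(P,1,0),axis=1),cv2.minAreaRect(P.astype(np.float32)))
c=np.load("pics/w_rt.npy",allow_pickle=True).item()
print([onz(c,(260+x/3.333,115+y/3.333),55,True).round(1) for x,y in [(72,218),(336,218),(204,88),(204,350)]])
# top view cross-check
from cell import optics
t=optics.get_calibration("top")
Q=np.array([onz(t,(140+x/2.1,90+y/2.1),55) for x,y in [(414,101),(486,78),(511,150),(437,176)]]);print(Q.mean(0),cv2.minAreaRect(Q.astype(np.float32)))
print(onz(t,(140+587/2.1,90+264/2.1),55))
E
```

```text
w_st 156.0 243
15 3033 ((623.8131713867188, -142.5510711669922), 63.434226989746094) ((623.7354736328125, -142.83212280273438), (91.21842956542969, 91.30364227294922), 18.170379638671875)
20 2790 ((623.1260986328125, -142.92160034179688), 62.74454879760742) ((623.6675415039062, -142.9181671142578), (90.42166137695312, 90.33503723144531), 18.233104705810547)
25 2468 ((623.7402954101562, -142.8123779296875), 62.248870849609375) ((623.8145141601562, -142.90977478027344), (89.61026763916016, 89.18212890625), 18.019380569458008)
w_rt 161.0 243
15 2039 ((454.5592956542969, -283.4373779296875), 44.967185974121094) ((454.5829162597656, -283.7420959472656), (88.68708038330078, 89.25050354003906), 31.07626724243164)
20 1813 ((454.7057189941406, -283.1753845214844), 44.86428451538086) ((454.94970703125, -282.84307861328125), (88.03163146972656, 88.6973648071289), 58.44475173950195)
25 1542 ((454.6944885253906, -283.42578125), 44.48084259033203) ((453.7799987792969, -283.51116943359375), (88.08969116210938, 86.71394348144531), 89.9096908569336)
[ 624.32321553 -143.36422868] [88.36866359 87.43862943 88.90423928 87.37056287] ((624.3480224609375, -143.49722290039062), (87.43006134033203, 90.1263198852539), 18.749378204345703)
[array([ 418.5, -259. ]), array([ 494.1, -305.3]), array([ 478.8, -245.1]), array([ 432. , -321.9])]
[ 615.27510563 -143.0767265 ] ((614.5955810546875, -142.75572204589844), (94.56391906738281, 90.85964965820312), 16.694040298461914)
[ 452.68776599 -279.63425059]
```

The square tin differs by 8 mm between the wrist mask and the hand-read top corners. To settle it, I'll overlay the wrist estimates on the top and scene views.

```bash
python3 - <<'E'
from cell import optics
from h import *
out=[]
for v in("top","scene"):
    im=cv2.imread(f"pics/{v}0.png"); c=optics.get_calibration(v); K=4
    for ctr,ang,sq in (((623.7,-142.9),18.15,1),((454.6,-283.3),0,0)):
        p=proj(c,[*ctr,40]); x0,y0=int(p[0])-34,int(p[1])-37
        a=cv2.resize(im[y0:y0+74,x0:x0+68],None,fx=K,fy=K,interpolation=cv2.INTER_CUBIC)
        th=np.radians(np.array([45,135,225,315])+ang) if sq else np.radians(np.arange(0,360,15)); R=45*2**.5 if sq else 45
        for z,col in((55,(0,0,255)),(0,(0,255,0))):
            q=np.array([proj(c,[ctr[0]+R*np.cos(t),ctr[1]+R*np.sin(t),z]) for t in th])
            q=((q-[x0,y0]+.5)*K).astype(int); cv2.polylines(a,[q.reshape(-1,1,2)],True,col,1)
        out.append(a)
cv2.imwrite("pics/ov.png",np.vstack([np.hstack(out[:2]),np.hstack(out[2:])]))
E
```

```text
(no output)
```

View pics/ov.png

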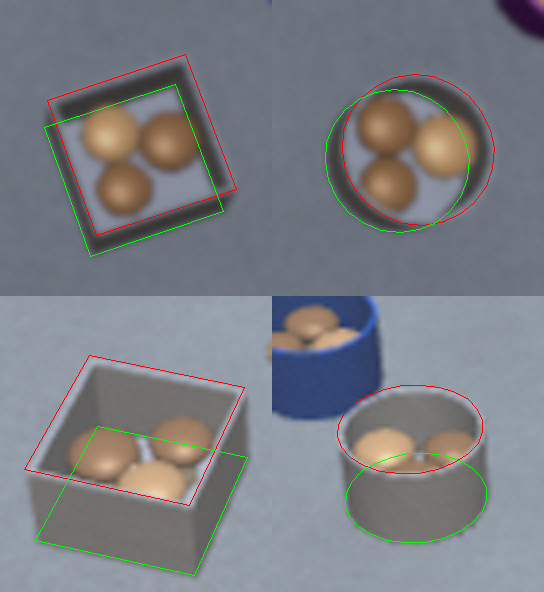

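Overlays fit both views to about 2 mm, well inside the 7 mm play, so I'll use the wrist values. Round lid first.

```bash
cat >> h.py <<'E'
def pick(r,e,xy,psi):
    x,y=xy
    r.reach([x,y,110],quat(psi)); r.line_to([x,y,21],quat(psi),150); r.dwell(.2)
    print("at",r.read_tool_pos(),r.read_ft_force()); e.set_gripper(15); print("w",r.read_grip_width())
    z=r.read_tool_pos()[2]; r.line_to([x,y,160],quat(psi),150); print("lift",r.read_grip_width(),r.read_ft_force(),r.read_clock()); return z
def place(r,e,xy,psi,z0):
    x,y=xy
    r.reach([x,y,150],quat(psi)); r.dwell(.3); print("over",r.read_tool_pos())
    r.line_to([x,y,z0+45+8],quat(psi),80); r.dwell(.2); print(r.read_tool_pos(),r.read_ft_force())
    r.line_to([x,y,z0+45+.5],quat(psi),30); r.dwell(.2); print(r.read_tool_pos(),r.read_ft_force())
E
python3 - <<'E'
from cell import r,effector as e,optics
from h import *
z=pick(r,e,(430.5,-14),-.03)
place(r,e,(454.6,-283.2),-.56,z)
cv2.imwrite("pics/p1.png",np.vstack([optics.snapshot("wrist")[:,:,::-1],optics.snapshot("scene")[60:260,100:420,::-1].repeat(2,0).repeat(2,1)]))
print(r.read_clock())
E
```

```text
at [431.33735533 -13.79439945  21.91501986] [ 0.2888667  -0.78629068 -0.22037624]
w 22.845599871415896
lift 23.233902208719236 [-0.43838103  0.47211684 -1.27139018] 9.7667
over [ 455.10578336 -282.06719209  150.08683503]
[ 454.8854371  -283.29400288   74.46230162] [-0.41415381  0.82552795 -1.56424432]
[ 454.49800553 -283.15650858   66.44993218] [-0.37028781 -0.40350983 -0.89912798]
13.1167
```

```bash
python3 - <<'E'
from cell import r,effector as e,optics
from h import *
e.set_gripper(50); p=r.read_tool_pos(); r.line_to([p[0],p[1],160],None,150); r.dwell(.2)
s=optics.snapshot("scene")[:,:,::-1]; c=optics.get_calibration("wrist"); w=optics.snapshot("wrist")[:,:,::-1]
cv2.imwrite("pics/p2.png",np.vstack([cv2.resize(w,(600,375)),cv2.resize(s[100:240,160:400],(360,210),interpolation=cv2.INTER_CUBIC).copy()][:1]+[cv2.copyMakeBorder(cv2.resize(s[110:220,200:400],(382,210),interpolation=cv2.INTER_CUBIC),0,0,0,218,0)]))
g=cv2.cvtColor(np.ascontiguousarray(w),cv2.COLOR_BGR2GRAY)
k=proj(c,[454.6,-283.2,60],True); ct=blob(g>195,k+[0,-10])
W=np.array([onz(c,p[0],60,True) for p in ct],np.float32); print(k,len(ct),cv2.minEnclosingCircle(W),cv2.minAreaRect(W),r.read_clock())
E
```

```text
[318.73166044 195.48653061] 331 ((453.642578125, -283.0987243652344), 52.04231262207031) ((453.8184814453125, -282.79168701171875), (101.98701477050781, 103.40653991699219), 57.93824768066406) 14.9583
```

View pics/p2.png

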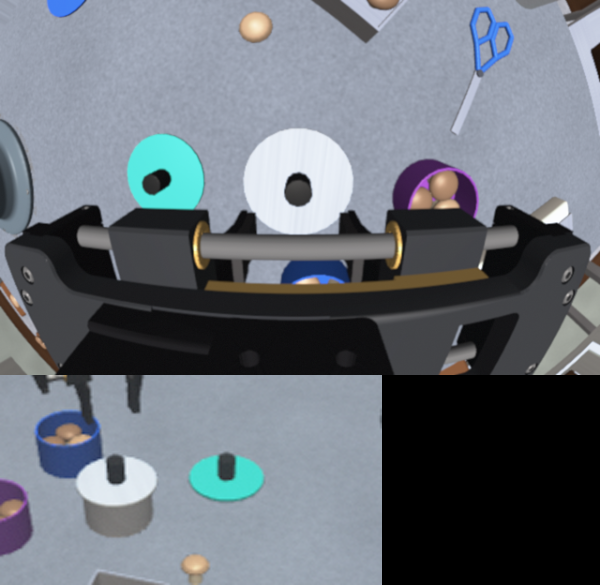

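The round lid sits flat on its tin (measured radius 52 at z=60, centre within 1 mm). Now the square lid: grasp at −14.4°, place at +18.15°.

```bash
python3 - <<'E'
from cell import r,effector as e,optics
from h import *
p=r.read_tool_pos()
a,b=np.radians([-14.4,18.15])
z=pick(r,e,(465.4,284.9),a)
place(r,e,(623.7,-142.9),b,z)
e.set_gripper(50); p=r.read_tool_pos(); r.line_to([p[0],p[1],170],None,150); r.dwell(.3)
s=optics.snapshot("scene")[:,:,::-1]; c=optics.get_calibration("wrist"); w=np.ascontiguousarray(optics.snapshot("wrist")[:,:,::-1])
cv2.imwrite("pics/p3.png",np.vstack([cv2.resize(w,(600,375)),cv2.resize(s[110:290,170:430],(600,415),interpolation=cv2.INTER_CUBIC)[200:]]))
cv2.imwrite("pics/p3.png",np.hstack([cv2.resize(w[60:260,200:440],(400,333)),cv2.resize(s[110:290,180:396],(400,333),interpolation=cv2.INTER_CUBIC)]))
g=cv2.cvtColor(w,cv2.COLOR_BGR2GRAY)
k=proj(c,[623.7,-142.9,60],True); ct=blob(g>195,k+[0,-10])
W=np.array([onz(c,p[0],60,True) for p in ct],np.float32); print(k,len(ct),cv2.minEnclosingCircle(W),cv2.minAreaRect(W),r.read_clock())
E
```

```text
at [466.0374099  285.31116192  21.94696501] [ 0.6002504  -0.62913646 -0.47906373]
w 23.16399072076913
lift 22.937913021857483 [-0.18047656 -0.48802921 -0.8557563 ] 19.6167
over [ 623.86871811 -142.06299561  150.02851572]
[ 623.99368199 -142.91841709   74.57665675] [ 0.32279808  0.21804614 -2.22905232]
[ 623.57539782 -142.88489142   66.43662748] [ 0.19212263  0.21117516 -1.55377997]
[319.41288499 194.28292278] 431 ((620.3616333007812, -138.50238037109375), 69.46372985839844) ((621.5328369140625, -142.48086547851562), (104.62044525146484, 104.37183380126953), 18.164684295654297) 25.5
```

View pics/p3.png

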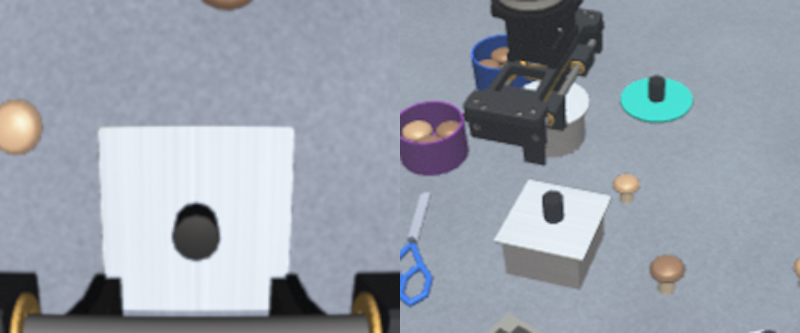

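Both lids look flat and the square lid's angle is 18.16°. One last look with the arm aside, overlaying the original tin footprints (green) and the ideal seated plates (red).

```bash
python3 - <<'E'
from cell import r,optics
from h import *
r.reach([430,250,250],quat(.5)); r.dwell(.2)
out=[]
for v in("top","scene"):
    im=np.ascontiguousarray(optics.snapshot(v)[:,:,::-1]); c=optics.get_calibration(v); K=4
    for ctr,ang,sq in (((623.7,-142.9),18.15,1),((454.6,-283.3),0,0)):
        p=proj(c,[*ctr,40]); x0,y0=int(p[0])-34,int(p[1])-37
        a=cv2.resize(im[y0:y0+74,x0:x0+68],None,fx=K,fy=K,interpolation=cv2.INTER_CUBIC)
        th=np.radians(np.array([45,135,225,315])+ang) if sq else np.radians(np.arange(0,360,15))
        for z,R,col in((60,52,(0,0,255)),(0,45,(0,255,0))):
            R*=2**.5 if sq else 1
            q=np.array([proj(c,[ctr[0]+R*np.cos(t),ctr[1]+R*np.sin(t),z]) for t in th])
            q=((q-[x0,y0]+.5)*K).astype(int); cv2.polylines(a,[q.reshape(-1,1,2)],True,col,1)
        out.append(a)
cv2.imwrite("pics/ov2.png",np.vstack([np.hstack(out[:2]),np.hstack(out[2:])])); print(r.read_clock())
E
```

```text
27.4333
```

View pics/ov2.png

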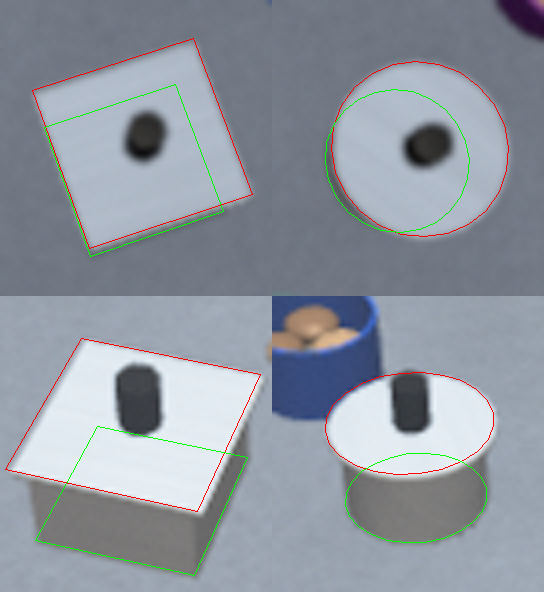

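The tins are on their original footprints and the lid plates match the seated height, position and angle in both views. Handing in.

```bash
python3 -c "
from cell import r
r.job_done()"
```

```text
the job is handed in; nothing more can be done
```

I put the round grey lid on the round grey tin first, then the square lid on the square tin, and handed the job in. The last clock reading before that was 27.4 s of the 61 s allowed. I did not touch the small lid or the coloured look-alikes.

- **Last checks:** After each release the wrist camera showed the lid flat at rim height. The round lid was about 1 mm off the tin's measured centre. The square lid was about 2 mm off, at 18.2° against the tin's 18.15°. In the final top and scene overlays the tins stood where they had been, and the wrist force readings I took while lowering stayed under 3 N.
- **Disagreement:** My hand-read corners of the square tin in the top view were about 8 mm off the wrist measurement. Overlays on both fixed views matched the wrist value to about 2 mm, so I used that one.
- **Partly blocked view:** The gripper fingers hid part of the square lid in the last wrist picture, so that 2 mm is less certain than the round lid's figure.

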